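# Load the steaming basket and hold it over the pot

## Task

Tip all six freshly rinsed potatoes from the blue beaker into the wire steaming basket where it stands, and stand the empty beaker back down upright. Then take the basket by its black T grip, carry it level over the jars and the casserole without disturbing them, and hold it still about 2 cm above the rim of the open pot, centred and with its two lugs in line with the pot's two handles, so that it drips into the pot and could be lowered straight in. Never let the basket touch the pot or shift the pot, and finish while still holding the basket there.

Things in the scene. Friction and masses are not known exactly. Their poses are not given: they have to be found in the camera images.
- beaker: Blue tapered beaker, open at the top, 90 mm tall; outside 52 mm across at the foot, 61 mm at mid height, 68 mm at the rim; wall 3 mm, inner floor 4 mm up. Loose, 0.12 kg empty. It starts upright on the worktop right of the hob with the six potatoes in it; they roll out when it is tipped beyond 90 degrees. Origin: centre of its underside; z points up out of its mouth.
- basket: Round wire steaming basket, loose, 0.3 kg, standing on the worktop right of the hob. Floor 110 mm across, flared wall to a rim 135 mm across, 50 mm above the underside. Two flat rest lugs stick out of the rim at +x and -x to 88 mm from the axis, 22 mm wide. A 9 mm centre post carries a black T grip along x. Origin: centre of the underside; z up.
- basket_grip (a point): Centre of the basket's black T grip, on the basket's axis 105 mm above its underside; same axes as the basket. The grip is a flat-sided bar 60 mm long (along x), 14 mm wide (along y), 20 mm high (top 115 mm above the underside). Beware for the arm: a cupboard door stands open at y = -0.56, x 0.18 to 0.59, from 0.59 m above the worktop upward; the microwave front is at x = 0.57.
- pot: Open, empty steel pot, no lid, on one of the two front zones of the hob (its glass is 5 mm above the worktop); loose, 1.2 kg. 160 mm outside, 154 mm inside diameter, rim 75 mm above its underside. Two loop handles on its +x and -x sides, reaching 115 mm from the axis, 59 mm up. Origin: centre of its underside; z up, x through the handles (half a turn looks the same).
- pot_rim (a point): Centre of the pot's mouth at the height of its rim, 75 mm above the underside; axes as the pot's. Beware for the arm: a hood and cabinets hang over the back of the worktop, beyond x = 0.59, from 0.59 m above it upward.
- casserole: Bystander: red casserole with its lid on, on the other front zone of the hob; 170 mm across, loop handles reaching 115 mm from the axis along its x, 116 mm tall to the top of the black lid knob. Origin: centre of its underside.
- salt_shaker: Bystander: white salt shaker with grey cap, 44 mm across, 90 mm tall, standing between the basket and the hob, close to the microwave. Origin: centre of its underside.
- spice_jar: Bystander: spice jar with dark brown cap, 44 mm across, 105 mm tall, standing between the basket and the hob, near the hob's right edge. Origin: centre of its underside.
- potato_1: Small new potato, yellow-brown, rigid, nearly round, 24 mm across, 14 g; starts in the beaker. Origin: its centre (its axes roll with it).
- potato_2: Small new potato, yellow-brown, rigid, nearly round, 24 mm across, 14 g; starts in the beaker. Origin: its centre (its axes roll with it).
- potato_3: Small new potato, yellow-brown, rigid, nearly round, 24 mm across, 14 g; starts in the beaker. Origin: its centre (its axes roll with it).
- potato_4: Small new potato, yellow-brown, rigid, nearly round, 24 mm across, 14 g; starts in the beaker. Origin: its centre (its axes roll with it).
- potato_5: Small new potato, yellow-brown, rigid, nearly round, 24 mm across, 14 g; starts in the beaker. Origin: its centre (its axes roll with it).
- potato_6: Small new potato, yellow-brown, rigid, nearly round, 24 mm across, 14 g; starts in the beaker. Origin: its centre (its axes roll with it).

How it is judged:
By the outcome, as a careful person would: the job done as asked, in the order asked, and still so for the second after the job is handed in, while the arm keeps its last pose, push and grip.
It also fails if it takes over 72 s, if anything falls off the work surface, if the arm or the gripper's body presses on something with over 40 N, if the wrist force passes 120 N, or if a joint passes its speed limit or range.

## Robot

A 7-joint arm with a two-finger parallel gripper is mounted at the origin on a cart in front of the work surface, level with it; the furniture and walls round the work are solid. World frame = base frame: x ahead of the robot, y to its left, z up, the work surface at z = 0. Lengths are in m, angles in rad, forces in N, time in s.
With the tool pointing down it reaches from about 0.4 to 0.875 m from the base axis. Payload 19.3 kg.
Tool frame: the origin (TCP) lies on the mounting face of the last link; the fingertips stand manip.tcp_to_tips ahead of it and the grasp point (between the pads) lies 155 mm ahead of it (manip.tcp_to_tips is the distance from the TCP to the fingertips, in m); z points along the fingers, y is the direction in which the jaws open and shut (so a half turn about z gives the same grasp; the last joint's range is limited). The gripper opens to 85 mm and grips with 20 to 120 N. Pads are 22 mm wide; open, the fingers measure 114 mm over their backs; the gripper's body (76 mm by 85 mm) begins 54 mm behind the grasp point. The pads swing forward as they close: fully open they stand 13 mm farther back than shut.
Start: joints at [-1.259, 0.521, -0.036, 1.599, 0.021, 1.021, -0.113], TCP at [0.233, 0.58, 0.405] pointing down, gripper open.
Joint ranges: [-2.91, 2.91], [-0.3, 2.13], [-1.5, 1.42], [0.17, 2.43], [-1.26, 4.41], [0.16, 1.93], [-2.52, 2.52]. Speed limits (rad/s): [1.89, 1.89, 2.39, 2.39, 3.01, 3.01, 3.01].

## Interface

Orientations are given as a unit quaternion [w, x, y, z].
In Python, from plant import manip gives the robot as it stands.
- The arm moves only by the shell command python3 -m crank 'ROWS' [OPENING]. ROWS is JSON, a list of rows, each a list of 6 numbers: the shift along the tool's x, y, z each as a share of 150 mm, from -1 to 1, then the turn, a rotation vector about the tool's x, y, z each as a share of 0.5 rad, from -1 to 1. In form: [[tx, ty, tz, rx, ry, rz], ...]. A call has 1 to 12 rows; each row shifts and turns the commanded pose from where the row before left it, along the tool's axes as they then stand; what a row does not reach is not made up. A row lasts 1/8 s, in which the tool goes at most 62.5 mm and 10.7 degrees, less where a joint would pass 70% of its speed; a pose out of reach is approached as far as the arm can. A call with a number of a shift or a turn outside -1 to 1 is refused whole. A call with a gripper value outside its range is refused whole. OPENING is the gripper command: -1 is fully open, 1 is shut, values between are in proportion, set as the call begins (- or left out, the last holds). The fingers move at their own pace and stop on an object; the grip force is fixed at half the most. Time passes only in rows, so rows that do not move let the fingers close. It gives the time, the measured TCP pose, the force and the opening at its end, in the units of the state.
- manip.get_obs(): the state, without advancing time (a new reading comes with each control period).
- manip.get_image(name): name is "scene" or "top"; returns a dict with "frame" (420x560x3 uint8, blue, green, red), "camera_matrix" (3x3 intrinsics, pixels), "pose" (4x4, takes a point from camera to world coordinates). Camera axes: x right, y up, looking along -z (the intrinsics and any distortion apply to the point x, -y, -z); pixel columns grow to the right and rows downward; lengths in m; the calibration is good to about 2 mm. A picture is of the moment at which its call begins. There is no depth.
- manip.close_job(): hands the job in, once; it reports no verdict.
The state is a dict: "time": time; "joint_positions": joint angles; "qvel": joint speeds; "effort": joint torques, N m; "tcp_pos": TCP position; "eef_rot": TCP orientation; "force": force on the tool from outside, world axes, zero at the start; "ft_torque": the same for the moment, N m; "grip_width": finger opening in m.
Only numpy, scipy, OpenCV 4.12 (cv2) and the standard library are available. Lean on these libraries where they do the work, as an engineer would, in place of code of your own. Each camera call takes 0.05 s, during which the arm holds its last target. There are 200 camera calls.

## Working session

There is one attempt and no reset: what is moved stays moved. The work goes in short steps, Python scripts to look and compute and a shell command to move; the robot and the scene stay as the last step left them, time stands still between calls to the robot, and variables do not carry over. Pictures are saved under pics/ and viewed, about 8 in all and at most 12, crops included, and the job is handed in when it is done.

```bash
ls; mkdir -p pics; python3 - <<'E'
from plant import manip
import cv2,numpy as np
o=manip.get_obs(); print({k:np.round(v,3).tolist() for k,v in o.items()}, manip.tcp_to_tips)
for n in("scene","top"):
    d=manip.get_image(n); cv2.imwrite(f"pics/{n}0.png",d["frame"]); print(n,d["camera_matrix"],d["pose"].round(4) if hasattr(d["pose"],'round') else d["pose"],[k for k in d])
    np.savez(f"{n}.npz",K=d["camera_matrix"],T=d["pose"])
a=cv2.imread("pics/top0.png");cv2.imwrite("pics/top0b.png",cv2.resize(a,(800,600),interpolation=cv2.INTER_CUBIC))
a=cv2.imread("pics/scene0.png");cv2.imwrite("pics/scene0b.png",cv2.resize(a,(800,600),interpolation=cv2.INTER_CUBIC))
E
```

```text
pics
{'time': 0.0, 'joint_positions': [-1.259, 0.522, -0.036, 1.6, 0.021, 1.021, -0.113], 'qvel': [0.0, -0.002, -0.002, -0.001, -0.001, 0.001, 0.0], 'effort': [-0.002, -92.71, 1.979, -36.992, 0.018, 0.008, -0.0], 'tcp_pos': [0.233, 0.58, 0.404], 'eef_rot': [-0.0, 0.19, 0.982, -0.001], 'force': [0.746, -0.913, 0.094], 'ft_torque': [-0.013, 0.05, -0.017], 'grip_width': 0.085} 0.1734
scene [[409.12786449   0.         282.87745544]
 [  0.         409.12786449 214.40960959]
 [  0.           0.           1.        ]] [[ 0.8242  0.2711 -0.4972 -0.0593]
 [-0.5661  0.4149 -0.7123 -0.7703]
 [ 0.0132  0.8686  0.4954  0.6158]
 [ 0.      0.      0.      1.    ]] ['frame', 'camera_matrix', 'pose']
top [[470.30231253   0.         277.15972918]
 [  0.         470.30231253 206.95687749]
 [  0.           0.           1.        ]] [[-0.0135  0.9942 -0.107   0.3698]
 [-0.9995 -0.0167 -0.0285 -0.0173]
 [-0.0301  0.1066  0.9938  1.2091]
 [ 0.      0.      0.      1.    ]] ['frame', 'camera_matrix', 'pose']
```

View pics/top0b.png

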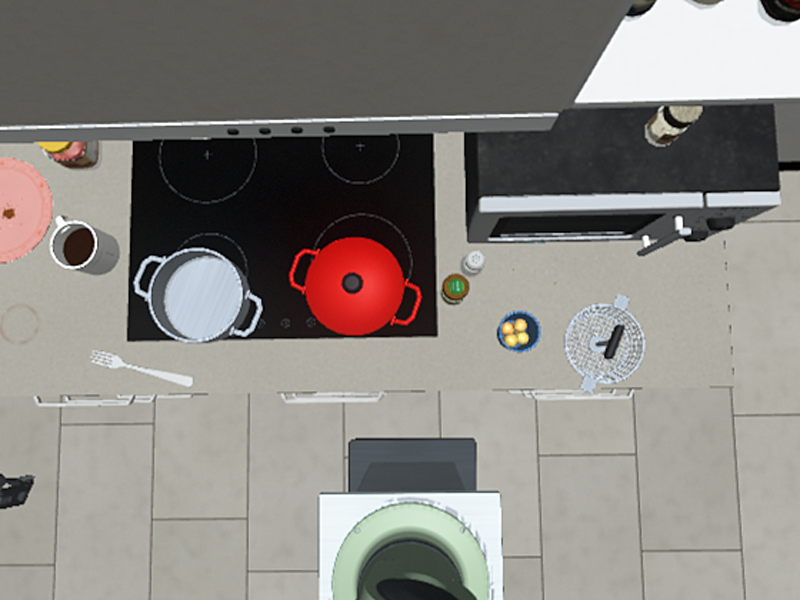

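View pics/scene0b.png

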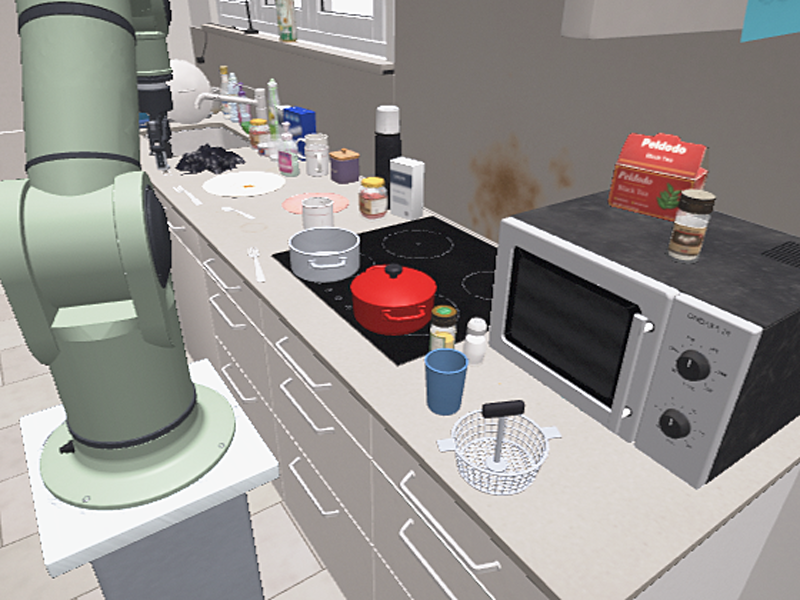

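The top view (800x600 scale) shows the pot at about (200,297), the casserole knob at (352,283), the beaker at (518,331), and the basket grip at (614,342) with lugs at (622,302) and (588,382). I'll enlarge these.

```bash
python3 - <<'E'
import cv2,numpy as np
a=cv2.imread("pics/top0.png")
c1=a[195:285,335:465]; c2=a[160:250,85:195]
r=lambda c:cv2.resize(c,None,fx=6,fy=6,interpolation=cv2.INTER_CUBIC)[:, :780]
def grid(c,x0,y0):
    m=r(c)
    for x in range(0,c.shape[1],10): cv2.putText(m,str(x0+x),(x*6,10),0,.35,(0,0,255));cv2.line(m,(x*6,12),(x*6,18),(0,0,255))
    for y in range(0,c.shape[0],10): cv2.putText(m,str(y0+y),(0,y*6+4),0,.35,(0,0,255));cv2.line(m,(26,y*6),(32,y*6),(0,0,255))
    return m
cv2.imwrite("pics/c1.png",grid(c1,335,195));cv2.imwrite("pics/c2.png",grid(c2,85,160))
E
```

```text
(no output)
```

View pics/c1.png

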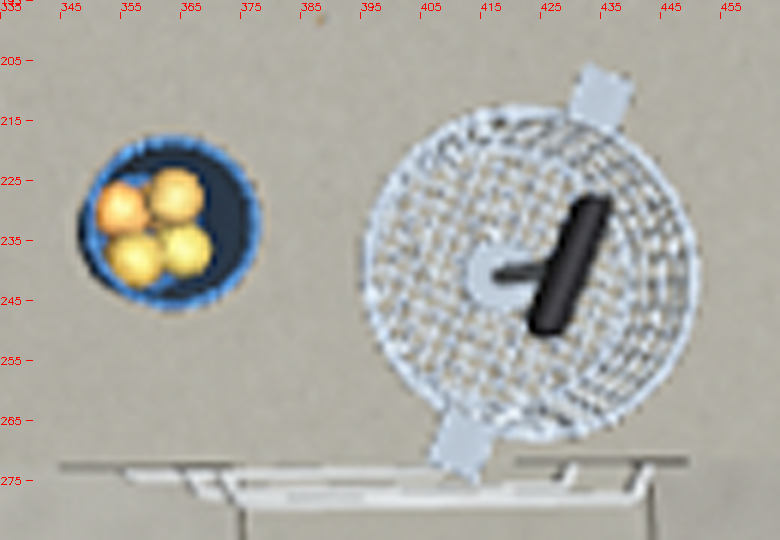

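View pics/c2.png

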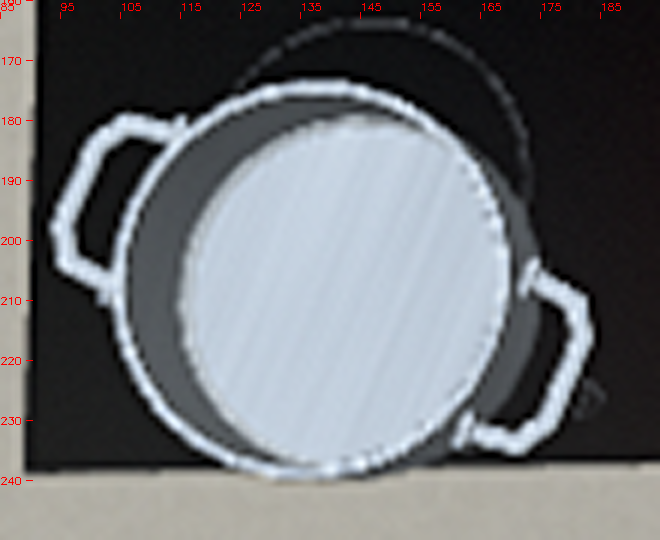

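The crops give these full-image pixels:
- **Basket:** rim centre (423.6,240.4), lug ends (437,207) and (410.5,273.7), grip (430,239.2).
- **Beaker:** rim centre (364,232.3).
- **Pot:** rim centre (137,206.7).

I'll convert these to world positions and check them by overlaying the models on both pictures.

```bash
cat > h.py <<'E'
import numpy as np,cv2
from scipy.spatial.transform import Rotation as R
cal={n:np.load(f"{n}.npz") for n in("scene","top")}
F=np.diag([1,-1,-1])
def ray(n,u,v,z):
    K,T=cal[n]["K"],cal[n]["T"]
    d=T[:3,:3]@F@np.linalg.inv(K)@[u,v,1]; o=T[:3,3]
    return o+d*(z-o[2])/d[2]
def proj(n,P):
    K,T=cal[n]["K"],cal[n]["T"]
    c=(np.atleast_2d(P)-T[:3,3])@T[:3,:3]@F@K.T
    return c[:,:2]/c[:,2:]
def rot(q): return R.from_quat([q[1],q[2],q[3],q[0]])
def ring(x,y,z,r): t=np.linspace(0,2*np.pi,73); return np.c_[x+r*np.cos(t),y+r*np.sin(t),0*t+z]
E
python3 - <<'E'
from h import *
p=lambda *a:ray("top",*a)
B=p(423.6,240.4,.05);l1=p(437,207,.05);l2=p(410.5,273.7,.05);g=p(430,239.2,.115)
print("basket",B,l1,l2,(l1+l2)/2,np.linalg.norm(l1-l2),"grip",g)
yb=np.degrees(np.arctan2(*(l1-l2)[1::-1]));print("yaw",yb)
ge=[p(335+595/6,195+198/6,.115),p(335+545/6,195+332/6,.115)];print("grip yaw",np.degrees(np.arctan2(*(ge[0]-ge[1])[1::-1])))
C=p(364,232.25,.09);print("beaker",C, p(349.4,232.2,.09)-p(378.4,232.2,.09))
P=p(137,206.7,.08);print("pot",P)
h=lambda x,y:p(85+x/6,160+y/6,.064)
a=(h(180,130)+h(105,295))/2;b=(h(530,275)+h(465,430))/2;c=(h(118,118)+h(54,250))/2;d=(h(592,320)+h(520,455))/2
for s,t in((a,b),(c,d)):print("handles",s,t,(s+t)/2,np.degrees(np.arctan2(*(s-t)[1::-1])),np.linalg.norm(s-t))
K=p(352*.7,283*.7,.116);S=p(473*.7,260*.7,.09);J=p(456*.7,287*.7,.105);print("cass",K,"salt",S,"jar",J)
q=lambda u,v,z:ray("scene",u*.7,v*.7,z)
print("scene: beaker",q(446,359,.09),"grip",q(503,409,.105),"pot",q(324,245,.08),"knob",q(393,271,.116))
im=[]
for n in("scene","top"):
    a=cv2.imread(f"pics/{n}0.png");k=4
    x0,y0,w,hh=(290,235,190,150) if n=="scene" else (300,165,190,150)
    m=cv2.resize(a[y0:y0+hh,x0:x0+w],None,fx=k,fy=k,interpolation=cv2.INTER_CUBIC)
    for r in(ring(*B[:2],.05,.0675),ring(*B[:2],0,.055),ring(*C[:2],.09,.034),ring(*C[:2],0,.026),ring(*S[:2],.09,.022),ring(*J[:2],.105,.022),np.c_[g[:2][None]+np.outer([-.03,.03],[np.cos(np.radians(yb)),np.sin(np.radians(yb))]),[.115]*2]):
        cv2.polylines(m,[np.int32((proj(n,r)-[x0,y0]+.5)*k)],False,(0,0,255),1)
    im.append(m[:, :400*2])
cv2.imwrite("pics/ov_s.png",im[0])
E
```

```text
basket [ 0.40663618 -0.34009765  0.05      ] [ 0.48794446 -0.3764956   0.05      ] [ 0.32663126 -0.3049111   0.05      ] [ 0.40728786 -0.34070335  0.05      ] 0.17648311694222132 grip [ 0.40711272 -0.33671864  0.115     ]
yaw -23.929779442471798
grip yaw -22.81330310910894
beaker [ 0.42665576 -0.19000986  0.09      ] [0.00103352 0.06830185 0.        ]
pot [0.4977549  0.35691726 0.08      ]
handles [0.52904718 0.43352065 0.064     ] [0.46852593 0.28483799 0.064     ] [0.49878656 0.35917932 0.064     ] 67.85122871197437 0.16052836057559303
handles [0.54135027 0.45752382 0.064     ] [0.45374367 0.26055425 0.064     ] [0.49754697 0.35903903 0.064     ] 66.02182724149782 0.21557348615491115
cass [0.50964608 0.0860555  0.116     ] salt [ 0.54837729 -0.11546284  0.09      ] jar [ 0.5014125  -0.08500233  0.105     ]
scene: beaker [ 0.42886217 -0.18803641  0.09      ] grip [ 0.40655284 -0.34034312  0.105     ] pot [0.48505586 0.329184   0.08      ] knob [0.50212406 0.07331814 0.116     ]
```

View pics/ov_s.png

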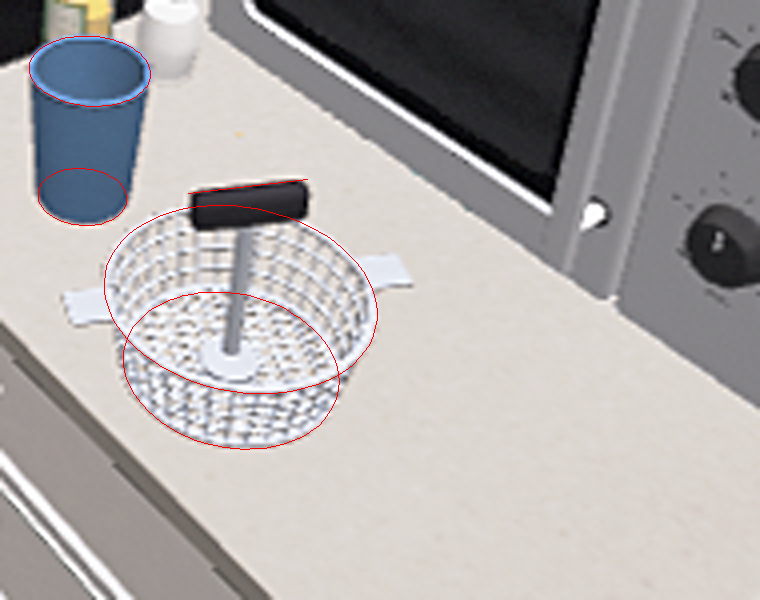

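The model overlay matches the scene view within about 2 mm. I'll write a row planner and head toward the beaker with the tool still pointing down, keeping the current yaw, which suits both grasps.

```bash
cat >> h.py <<'E'
def look(az,tilt,roll=0):
    "tool z at azimuth az, tilt deg up from straight down; tool y horizontal left of az; roll about tool z"
    a,t=np.radians([az,tilt]); z=np.array([np.sin(t)*np.cos(a),np.sin(t)*np.sin(a),-np.cos(t)])
    y=np.array([-np.sin(a),np.cos(a),0]); x=np.cross(y,z)
    return R.from_matrix(np.c_[x,y,z])*R.from_rotvec([0,0,np.radians(roll)])
def plan(wps,start=None,vmax=.058,wmax=.17):
    """wps: list of (grasp-point pos or ('tcp',pos), Rotation); prints rows"""
    from plant import manip
    if start is None:
        o=manip.get_obs(); p,r=np.array(o["tcp_pos"]),rot(o["eef_rot"])
    else: p,r=start
    for P,Rt in wps:
        tgt=np.array(P[1]) if isinstance(P[0],str) else np.array(P)-Rt.apply([0,0,.155])
        tgt=np.asarray(tgt,float)
        g0,g1=p+r.apply([0,0,.155]),tgt+Rt.apply([0,0,.155])
        dr=(r.inv()*Rt).as_rotvec()
        n=int(np.ceil(max(np.linalg.norm(tgt-p)/vmax,np.linalg.norm(dr)/wmax,np.linalg.norm(g1-g0)/vmax,1)))
        r0=r; rows=[]
        for i in range(1,n+1):
            Ri=r0*R.from_rotvec(dr*i/n); pi=g0+(g1-g0)*i/n-Ri.apply([0,0,.155])
            row=np.round(np.r_[r.inv().apply(pi-p)/.15,(r.inv()*Ri).as_rotvec()/.5],2)
            p=p+r.apply(row[:3]*.15); r=r*R.from_rotvec(row[3:]*.5); rows.append(row.tolist())
        print(n,str(rows).replace(" ","").replace(".0,",",").replace(".0]","]").replace("-0,","0,").replace("-0]","0]"))
        print("  -> tcp",p.round(3),"grasp",(p+r.apply([0,0,.155])).round(4))
def st():
    from plant import manip
    o=manip.get_obs(); p,r=np.array(o["tcp_pos"]),rot(o["eef_rot"]); m=r.as_matrix()
    print("t",o["time"],"tcp",p.round(4),"grasp",(p+.155*m[:,2]).round(4),"z",m[:,2].round(3),"y",m[:,1].round(3),"q",np.round(o["joint_positions"],3),"F",np.round(o["force"],1),"w",round(o["grip_width"],4))
E
python3 - <<'E'
from h import *
plan([(("t",[.48,.28,.42]),look(-22,0)),(("t",[.46,-.0,.42]),look(-24,0)),(("t",[.36,-.16,.40]),look(-24,0))])
E
```

```text
7 [[-0.32,-0.18,-0.01,0,0,0],[-0.33,-0.17,-0.02,0,0,0],[-0.32,-0.18,-0.01,0,0,0],[-0.33,-0.18,-0.02,0,0,0],[-0.32,-0.18,-0.01,0,0,0],[-0.33,-0.17,-0.02,0,0,0],[-0.32,-0.18,-0.01,0,0,0]]
  -> tcp [0.48  0.28  0.419] grasp [0.4795 0.2803 0.2644]
5 [[-0.12,-0.36,0,0,0,0.01],[-0.11,-0.35,0,0,0,0.02],[-0.12,-0.36,0,0,0,0.01],[-0.12,-0.35,0,0,0,0.02],[-0.13,-0.36,0,0,0,0.01]]
  -> tcp [ 0.46  -0.001  0.42 ] grasp [ 0.4596 -0.0008  0.2647]
4 [[0.04,-0.31,0.03,0,0,0],[0.05,-0.31,0.04,0,0,0],[0.04,-0.31,0.03,0,0,0],[0.05,-0.31,0.03,0,0,0]]
  -> tcp [ 0.36 -0.16  0.4 ] grasp [ 0.3596 -0.1599  0.2454]
```

```bash
python3 -m crank '[[-0.32,-0.18,-0.01,0,0,0],[-0.33,-0.17,-0.02,0,0,0],[-0.32,-0.18,-0.01,0,0,0],[-0.33,-0.18,-0.02,0,0,0],[-0.32,-0.18,-0.01,0,0,0],[-0.33,-0.17,-0.02,0,0,0],[-0.32,-0.18,-0.01,0,0,0],[-0.12,-0.36,0,0,0,0.01],[-0.11,-0.35,0,0,0,0.02],[-0.12,-0.36,0,0,0,0.01],[-0.12,-0.35,0,0,0,0.02],[-0.13,-0.36,0,0,0,0.01]]' -1
python3 - <<'E'
from h import *
st()
plan([((.44,-.18,.22),look(-24,50)),((.415,-.185,.16),look(-24,60))])
E
```

```text
time: 1.6
tcp_pos: [0.4591, -0.0022, 0.4197]
eef_rot: [0.0, 0.207, 0.978, 0.0]
force: [0.9, 0.7, 0.6]
grip_width: 0.0852
t 1.6 tcp [ 0.4591 -0.0022  0.4197] grasp [ 0.4591 -0.0022  0.2647] z [ 0.  0. -1.] y [0.405 0.914 0.   ] q [-0.259  0.24   0.161  2.007 -0.049  0.898  1.082] F [0.9 0.7 0.6] w 0.0852
6 [[0.09,-0.19,0.06,0,-0.29,0],[0.1,-0.19,0.07,0,-0.29,0],[0.1,-0.19,0.08,0,-0.29,0],[0.12,-0.19,0.08,0,-0.29,0],[0.12,-0.18,0.08,0,-0.29,0],[0.14,-0.19,0.09,0,-0.3,0]]
  -> tcp [ 0.332 -0.131  0.32 ] grasp [ 0.4405 -0.1793  0.2206]
2 [[0.29,-0.05,0.08,0,-0.17,0],[0.29,-0.05,0.06,0,-0.17,0]]
  -> tcp [ 0.293 -0.13   0.238] grasp [ 0.4151 -0.1845  0.1603]
```

```bash
python3 - <<'E'
from h import *
G=np.array([.426,-.186,.055]);r=look(-75,60);z=r.apply([0,0,1])
plan([((.39,-.04,.25),r),(G-.14*z,r)])
E
```

```text
8 [[0.16,0.01,0.02,0.12,-0.24,0.2],[0.16,0.02,0.02,0.11,-0.25,0.2],[0.15,0,0.02,0.12,-0.24,0.21],[0.15,0.01,0.02,0.12,-0.24,0.2],[0.15,0,0.02,0.11,-0.25,0.2],[0.14,0,0.02,0.12,-0.24,0.2],[0.13,0.01,0.02,0.12,-0.24,0.2],[0.13,0,0.03,0.11,-0.25,0.21]]
  -> tcp [0.355 0.09  0.328] grasp [ 0.3902 -0.0401  0.2502]
3 [[0.21,-0.01,0.19,0,0,0],[0.21,0,0.2,0,0,0],[0.21,-0.01,0.19,0,0,0]]
  -> tcp [0.36  0.062 0.202] grasp [ 0.3949 -0.068   0.1249]
```

```bash
python3 -m crank '[[0.16,0.01,0.02,0.12,-0.24,0.2],[0.16,0.02,0.02,0.11,-0.25,0.2],[0.15,0,0.02,0.12,-0.24,0.21],[0.15,0.01,0.02,0.12,-0.24,0.2],[0.15,0,0.02,0.11,-0.25,0.2],[0.14,0,0.02,0.12,-0.24,0.2],[0.13,0.01,0.02,0.12,-0.24,0.2],[0.13,0,0.03,0.11,-0.25,0.21],[0,0,0,0,0,0],[0,0,0,0,0,0]]'
python3 - <<'E'
from h import *
st()
G=np.array([.426,-.186,.055]);r=look(-75,60);z=r.apply([0,0,1])
plan([((.39,-.04,.25),r),(G-.14*z,r)])
E
```

```text
time: 2.85
tcp_pos: [0.3607, 0.0797, 0.3454]
eef_rot: [0.345, 0.495, 0.747, -0.28]
force: [0.2, -0.1, 0.1]
grip_width: 0.0853
t 2.85 tcp [0.3607 0.0797 0.3454] grasp [ 0.3975 -0.038   0.2515] z [ 0.238 -0.76  -0.605] y [ 0.933  0.353 -0.076] q [-0.95   0.382  0.305  2.332  0.885  1.051 -0.946] F [ 0.2 -0.1  0.1] w 0.0853
2 [[0.07,0,0,0.04,-0.12,0.12],[0.07,-0.01,0.01,0.04,-0.13,0.12]]
  -> tcp [0.355 0.089 0.328] grasp [ 0.3894 -0.0404  0.25  ]
3 [[0.21,-0.01,0.19,0,0,0],[0.21,0,0.2,0,0,0],[0.21,-0.01,0.19,0,0,0]]
  -> tcp [0.359 0.061 0.202] grasp [ 0.3939 -0.0683  0.1247]
```

```bash
python3 -m crank '[[0.05,0,0,0.03,-0.08,0.08],[0.05,0,0,0.02,-0.09,0.08],[0.04,-0.01,0.01,0.03,-0.08,0.08],[0,0,0,0,0,0],[0.16,-0.01,0.14,0,0,0],[0.16,0,0.15,0,0,0],[0.16,-0.01,0.15,0,0,0],[0.16,-0.01,0.14,0,0,0],[0,0,0,0,0,0]]'
python3 - <<'E'
from h import *
st()
G=np.array([.426,-.186,.055]);r=look(-75,60);z=r.apply([0,0,1])
plan([(G-.14*z,r),(G-.07*z,r),(G,r)])
E
```

```text
time: 3.98
tcp_pos: [0.358, 0.0611, 0.2]
eef_rot: [0.397, 0.528, 0.686, -0.305]
force: [-0.1, 0.2, 0.3]
grip_width: 0.0851
t 3.975 tcp [0.358  0.0611 0.2   ] grasp [ 0.3925 -0.0688  0.1228] z [ 0.223 -0.838 -0.498] y [ 0.966  0.257 -0.   ] q [-0.93   0.829  0.309  2.378  1.067  0.83  -1.487] F [-0.1  0.2  0.3] w 0.0851
1 [[-0.02,0.01,0,0,0,0]]
  -> tcp [0.36  0.06  0.203] grasp [ 0.3943 -0.0699  0.1254]
2 [[0,0,0.23,0,0,0],[0,0,0.23,0,0,0]]
  -> tcp [0.375 0.002 0.168] grasp [ 0.4097 -0.1277  0.0911]
2 [[0,0,0.23,0,0,0],[0.01,0,0.24,0,0,0]]
  -> tcp [ 0.391 -0.056  0.132] grasp [ 0.4252 -0.1861  0.0547]
```

```bash
python3 -m crank '[[-0.02,0.01,0,0,0,0],[0,0,0.23,0,0,0],[0,0,0.23,0,0,0],[0,0,0.16,0,0,0],[0,0,0.16,0,0,0],[0,0,0.15,0,0,0],[0,0,0,0,0,0]]'
python3 - <<'E'
from h import *
from plant import manip
st()
for n,(x,y,w,h) in {"scene":(270,170,190,140),"top":(270,170,190,140)}.items():
    f=manip.get_image(n)["frame"][y:y+h,x:x+w]; cv2.imwrite(f"pics/a_{n}.png",cv2.resize(f,None,fx=2,fy=2,interpolation=2))
cv2.imwrite("pics/a.png",np.hstack([cv2.imread("pics/a_scene.png"),cv2.imread("pics/a_top.png")]))
E
```

```text
time: 4.85
tcp_pos: [0.3916, -0.0569, 0.1346]
eef_rot: [0.399, 0.529, 0.685, -0.304]
force: [0.5, 0.6, 0.2]
grip_width: 0.0852
t 4.85 tcp [ 0.3916 -0.0569  0.1346] grasp [ 0.4263 -0.1868  0.0576] z [ 0.224 -0.838 -0.497] y [0.967 0.256 0.005] q [-0.697  1.061  0.416  2.377  1.585  0.664 -1.86 ] F [0.5 0.6 0.2] w 0.0852
```

View pics/a.png

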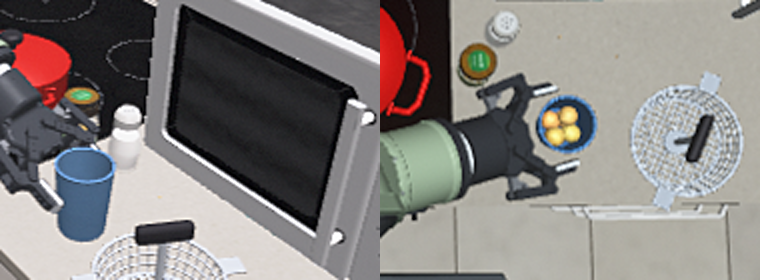

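The fingers flank the beaker and are centred on it, and the jar is clear. The open pads sit a little short of the axis, so I'll advance 6 mm and then close.

```bash
python3 -m crank '[[0,0,0.02,0,0,0],[0,0,0.02,0,0,0],[0,0,0,0,0,0]]'; python3 -m crank '[[0,0,0,0,0,0],[0,0,0,0,0,0],[0,0,0,0,0,0],[0,0,0,0,0,0],[0,0,0,0,0,0],[0,0,0,0,0,0],[0,0,0,0,0,0]]' 1
python3 - <<'E'
from h import *
st()
r=look(-75,60);plan([((.427,-.19,.16),r),((.36,-.27,.2),look(-80,70))])
E
```

```text
time: 5.32
tcp_pos: [0.3924, -0.0613, 0.1307]
eef_rot: [0.398, 0.528, 0.686, -0.304]
force: [-0.4, -0.4, 1.0]
grip_width: 0.0852
time: 6.2
tcp_pos: [0.3924, -0.0614, 0.131]
eef_rot: [0.399, 0.528, 0.685, -0.304]
force: [-0.9, 4.8, 9.0]
grip_width: 0.0631
t 6.2 tcp [ 0.3924 -0.0614  0.131 ] grasp [ 0.4273 -0.1913  0.0541] z [ 0.225 -0.838 -0.496] y [0.966 0.257 0.004] q [-0.686  1.072  0.416  2.375  1.608  0.665 -1.878] F [-0.9  4.8  9. ] w 0.0631
2 [[-0.31,0,-0.18,0,0,0],[-0.3,0,-0.18,0,0.01,-0.01]]
  -> tcp [ 0.392 -0.06   0.237] grasp [ 0.4264 -0.1896  0.1596]
2 [[-0.13,-0.24,0.11,0.08,-0.18,0.04],[-0.12,-0.23,0.14,0.08,-0.17,0.04]]
  -> tcp [ 0.335 -0.126  0.253] grasp [ 0.3604 -0.2695  0.2004]
```

Gripped at 63 mm. The beaker now has a fixed tilt in the tool frame, so I'll compute the pour pose with its lip position and clearances.

```bash
cat > pour.py <<'E'
from h import *
Rg=rot([0.399,0.528,0.685,-0.304]); u0=Rg.inv().apply([0,0,1]); off=Rg.inv().apply(np.array([.4267,-.190,0])-[.4273,-.1913,.0541])
t=np.linspace(0,2*np.pi,72,endpoint=False); e1=Rg.inv().apply([1,0,0]);e2=Rg.inv().apply([0,1,0])
def bk(c,r):  # surface points
    P=[off+u0*h+(.026+.008*h/.09)*(np.cos(a)*e1+np.sin(a)*e2) for h in np.linspace(0,.09,10) for a in t]
    return np.array(c)+r.apply(P)
y=np.radians(-23.4);B=np.array([.407,-.3405]);ax=np.array([np.cos(y),np.sin(y)]);ay=np.array([-ax[1],ax[0]])
def rep(c,r,tag):
    S=bk(c,r);L=S[-72:];u=r.apply(u0);low=L[L[:,2].argmin()]
    q=np.c_[(S[:,:2]-B)@ax,(S[:,:2]-B)@ay,S[:,2]-.105]
    d=np.linalg.norm(np.maximum(np.abs(q)-[.03,.007,.01],0),axis=1).min()
    print(tag,"tilt %.0f h %.0f"%(np.degrees(np.arccos(u[2])),np.degrees(np.arctan2(u[1],u[0]))),"lip",low.round(3),"in basket",((low[:2]-B)@np.c_[ax,ay]).round(3),"bar clr %.3f"%d,"zmin %.3f"%S[:,2].min())
E
python3 - <<'E'
from pour import *
for az in(-100,-90):
  for c in((.35,-.325,.155),(.355,-.315,.15)):
    print(az,c)
    for f in(0,40,80,100,115,130,145): rep(c,look(az,90,-f),f)
E
```

```text
-100 (0.35, -0.325, 0.155)
0 tilt 30 h 79 lip [ 0.358 -0.277  0.169] in basket [-0.07   0.039] bar clr 0.005 zmin 0.094
40 tilt 49 h 31 lip [ 0.392 -0.298  0.153] in basket [-0.031  0.033] bar clr 0.018 zmin 0.099
80 tilt 82 h 20 lip [ 0.387 -0.31   0.127] in basket [-0.03   0.021] bar clr 0.012 zmin 0.122
100 tilt 99 h 20 lip [ 0.378 -0.313  0.116] in basket [-0.038  0.013] bar clr 0.003 zmin 0.116
115 tilt 112 h 22 lip [ 0.369 -0.317  0.111] in basket [-0.044  0.007] bar clr 0.001 zmin 0.111
130 tilt 124 h 27 lip [ 0.36  -0.32   0.107] in basket [-0.051  0.   ] bar clr 0.003 zmin 0.107
145 tilt 136 h 35 lip [ 0.351 -0.323  0.106] in basket [-0.059 -0.006] bar clr 0.005 zmin 0.106
-100 (0.355, -0.315, 0.15)
0 tilt 30 h 79 lip [ 0.363 -0.267  0.164] in basket [-0.069  0.05 ] bar clr 0.000 zmin 0.089
40 tilt 49 h 31 lip [ 0.397 -0.288  0.148] in basket [-0.03   0.044] bar clr 0.014 zmin 0.094
80 tilt 82 h 20 lip [ 0.392 -0.3    0.122] in basket [-0.03   0.032] bar clr 0.010 zmin 0.117
100 tilt 99 h 20 lip [ 0.383 -0.303  0.111] in basket [-0.037  0.025] bar clr 0.004 zmin 0.111
115 ti
[... 961 characters left out ...]
zmin 0.106
-90 (0.355, -0.315, 0.15)
0 tilt 30 h 89 lip [ 0.355 -0.266  0.164] in basket [-0.077  0.047] bar clr 0.000 zmin 0.089
40 tilt 49 h 41 lip [ 0.392 -0.281  0.148] in basket [-0.038  0.048] bar clr 0.013 zmin 0.094
80 tilt 82 h 30 lip [ 0.389 -0.293  0.122] in basket [-0.035  0.036] bar clr 0.011 zmin 0.117
100 tilt 99 h 30 lip [ 0.38  -0.299  0.111] in basket [-0.041  0.028] bar clr 0.005 zmin 0.111
115 tilt 112 h 32 lip [ 0.373 -0.304  0.106] in basket [-0.046  0.02 ] bar clr 0.003 zmin 0.106
130 tilt 124 h 37 lip [ 0.364 -0.308  0.102] in basket [-0.052  0.012] bar clr 0.000 zmin 0.102
145 tilt 136 h 45 lip [ 0.355 -0.313  0.101] in basket [-0.059  0.005] bar clr 0.000 zmin 0.101
```

```bash
python3 - <<'E'
from pour import *
r=look(-75,60)
c=np.array((.35,-.325,.17))
for f in(60,100,115,130,145): rep(c+([.012,.004,0] if f>120 else [0,0,0]),look(-100,90,-f),f)
plan([((.42,-.20,.19),r),(c,look(-100,90,-60))],vmax=.045,wmax=.11)
E
```

```text
60 tilt 65 h 23 lip [ 0.393 -0.305  0.155] in basket [-0.027  0.027] bar clr 0.032 zmin 0.123
100 tilt 99 h 20 lip [ 0.378 -0.313  0.131] in basket [-0.038  0.013] bar clr 0.017 zmin 0.131
115 tilt 112 h 22 lip [ 0.369 -0.317  0.126] in basket [-0.044  0.007] bar clr 0.014 zmin 0.126
130 tilt 124 h 27 lip [ 0.372 -0.316  0.122] in basket [-0.042  0.008] bar clr 0.010 zmin 0.122
145 tilt 136 h 35 lip [ 0.363 -0.319  0.121] in basket [-0.049  0.002] bar clr 0.010 zmin 0.121
4 [[-0.2,-0.01,-0.1,0,0,0],[-0.21,-0.02,-0.11,0,0,0],[-0.2,-0.01,-0.1,0,0.01,-0.01],[-0.2,-0.02,-0.1,0,0,0]]
  -> tcp [ 0.385 -0.071  0.267] grasp [ 0.42   -0.2002  0.1894]
11 [[0,0,0.06,0.12,-0.04,-0.16],[0.01,0,0.07,0.12,-0.05,-0.16],[0.02,0.01,0.07,0.11,-0.04,-0.17],[0.02,0,0.07,0.12,-0.05,-0.16],[0.03,0.02,0.07,0.12,-0.04,-0.16],[0.03,0.01,0.08,0.12,-0.04,-0.16],[0.04,0.03,0.08,0.12,-0.05,-0.16],[0.05,0.03,0.08,0.11,-0.04,-0.17],[0.04,0.03,0.09,0.12,-0.05,-0.16],[0.05,0.04,0.08,0.12,-0.04,-0.16],[0.06,0.05,0.08,0.12,-0.04,-0.16]]
  -> tcp [ 0.376 -0.172  0.17 ] grasp [ 0.3493 -0.3242  0.1698]
```

```bash
python3 -m crank '[[-0.2,-0.01,-0.1,0,0,0],[-0.21,-0.02,-0.11,0,0,0],[-0.2,-0.01,-0.1,0,0.01,-0.01],[-0.2,-0.02,-0.1,0,0,0],[0,0,0,0,0,0]]' && python3 -m crank '[[0,0,0.06,0.12,-0.04,-0.16],[0.01,0,0.07,0.12,-0.05,-0.16],[0.02,0.01,0.07,0.11,-0.04,-0.17],[0.02,0,0.07,0.12,-0.05,-0.16],[0.03,0.02,0.07,0.12,-0.04,-0.16],[0.03,0.01,0.08,0.12,-0.04,-0.16],[0,0,0,0,0,0]]'
python3 - <<'E'
from pour import *
st()
plan([((.35,-.315,.17),look(-100,90,-60))],vmax=.045,wmax=.11)
E
```

```text
time: 6.82
tcp_pos: [0.3854, -0.0711, 0.2685]
eef_rot: [0.396, 0.529, 0.687, -0.302]
force: [1.1, 0.7, -2.8]
grip_width: 0.0628
time: 7.7
tcp_pos: [0.3903, -0.1203, 0.2225]
eef_rot: [0.256, 0.387, 0.703, -0.539]
force: [-0.2, 0.2, -1.7]
grip_width: 0.0627
t 7.7 tcp [ 0.3903 -0.1203  0.2225] grasp [ 0.3814 -0.2685  0.1779] z [-0.057 -0.956 -0.288] y [ 0.821  0.119 -0.559] q [-0.518  0.88   0.391  2.319  1.215  0.992 -0.858] F [-0.2  0.2 -1.7] w 0.0627
5 [[0.04,0.02,0.07,0.12,-0.04,-0.16],[0.05,0.03,0.07,0.12,-0.05,-0.16],[0.04,0.04,0.06,0.11,-0.05,-0.16],[0.06,0.04,0.07,0.12,-0.04,-0.17],[0.05,0.05,0.08,0.12,-0.04,-0.16]]
  -> tcp [ 0.377 -0.163  0.17 ] grasp [ 0.3501 -0.3157  0.1695]
```

```bash
python3 -m crank '[[0.04,0.02,0.07,0.12,-0.04,-0.16],[0.05,0.03,0.07,0.12,-0.05,-0.16],[0.04,0.04,0.06,0.11,-0.05,-0.16],[0.06,0.04,0.07,0.12,-0.04,-0.17],[0.05,0.05,0.08,0.12,-0.04,-0.16],[0,0,0,0,0,0]]'
python3 - <<'E'
from pour import *
from plant import manip
st()
o=manip.get_obs();p=np.array(o["tcp_pos"]);r=rot(o["eef_rot"]);rep(p+r.apply([0,0,.155]),r,"now")
plan([((.35,-.315,.17),look(-100,90,-88)),((.35,-.315,.17),look(-100,90,-116)),((.362,-.311,.17),look(-100,90,-140))],vmax=.045,wmax=.06)
for n,(x,y,w,h) in {"scene":(270,200,190,140),"top":(320,170,190,140)}.items():
    f=manip.get_image(n)["frame"][y:y+h,x:x+w]; cv2.imwrite(f"pics/b_{n}.png",cv2.resize(f,None,fx=2,fy=2,interpolation=2))
cv2.imwrite("pics/b.png",np.hstack([cv2.imread("pics/b_scene.png"),cv2.imread("pics/b_top.png")]))
E
```

```text
time: 8.45
tcp_pos: [0.3774, -0.1629, 0.1701]
eef_rot: [-0.122, -0.243, -0.665, 0.696]
force: [-0.3, -0.2, -1.0]
grip_width: 0.0629
t 8.45 tcp [ 0.3774 -0.1629  0.1701] grasp [ 0.3502 -0.3155  0.1698] z [-0.175 -0.985 -0.002] y [ 0.493 -0.086 -0.866] q [-0.448  1.143  0.405  2.252  1.175  1.146 -0.574] F [-0.3 -0.2 -1. ] w 0.0629
now tilt 64 h 23 lip [ 0.393 -0.296  0.154] in basket [-0.03   0.035] bar clr 0.033 zmin 0.123
9 [[0,0,0,0,0,-0.11],[0,0,0,0,0,-0.11],[0,0,0,0,0,-0.11],[0,0,0,0,0,-0.11],[0,0,0,0,0,-0.1],[0,0,0,0,0,-0.11],[0,0,0,0,0,-0.11],[0,0,0,0,0,-0.11],[0,0,0,0,0,-0.11]]
  -> tcp [ 0.377 -0.163  0.17 ] grasp [ 0.3502 -0.3155  0.1698]
9 [[0,0,0,0,0,-0.11],[0,0,0,0,0,-0.11],[0,0,0,0,0,-0.11],[0,0,0,0,0,-0.1],[0,0,0,0,0,-0.11],[0,0,0,0,0,-0.11],[0,0,0,0,0,-0.11],[0,0,0,0,0,-0.11],[0,0,0,0.01,0,-0.11]]
  -> tcp [ 0.377 -0.163  0.17 ] grasp [ 0.3505 -0.3155  0.1705]
7 [[-0.01,0,-0.01,0,0,-0.12],[-0.01,-0.01,0,0,0,-0.12],[-0.01,0,-0.01,0,0,-0.12],[0,-0.01,0,0,0,-0.12],[-0.01,-0.01,-0.01,0,0,-0.12],[-0.01,0,-0.01,0,0,-0.11],[-0.01,-0.01,0,0,0,-0.12]]
  -> tcp [ 0.389 -0.159  0.17 ] grasp [ 0.3623 -0.3115  0.1699]
```

View pics/b.png

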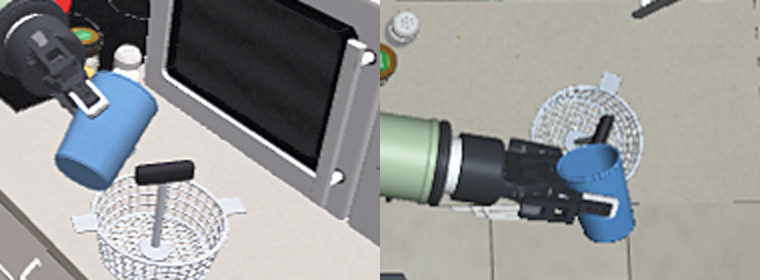

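The tipped beaker's mouth is over the basket and clear of the bar, as predicted. Now the slow pour.

```bash
python3 -m crank '[[0,0,0,0,0,-0.16],[0,0,0,0,0,-0.16],[0,0,0,0,0,-0.16],[0,0,0,0,0,-0.16],[0,0,0,0,0,-0.14],[0,0,0,0,0,-0.12],[0,0,0,0,0,-0.08],[0,0,0,0,0,-0.08],[0,0,0,0,0,-0.08],[0,0,0,0,0,-0.08],[0,0,0,0,0,-0.08],[0,0,0,0,0,-0.08]]' && python3 -m crank '[[0,0,0,0,0,-0.08],[0,0,0,0,0,-0.08],[0,0,0,0,0,-0.08],[0,0,0,0,0,-0.08],[0,0,0,0,0,-0.08],[0,0,0,0,0,-0.08],[0,0,0,0,0,0],[0,0,0,0,0,0]]'
python3 - <<'E'
from pour import *
from plant import manip
st()
o=manip.get_obs();p=np.array(o["tcp_pos"]);r=rot(o["eef_rot"]);rep(p+r.apply([0,0,.155]),r,"now")
for n,(x,y,w,h) in {"scene":(270,200,190,140),"top":(320,170,190,140)}.items():
    f=manip.get_image(n)["frame"][y:y+h,x:x+w]; cv2.imwrite(f"pics/c_{n}.png",cv2.resize(f,None,fx=2,fy=2,interpolation=2))
cv2.imwrite("pics/c.png",np.hstack([cv2.imread("pics/c_scene.png"),cv2.imread("pics/c_top.png")]))
E
```

```text
time: 10.05
tcp_pos: [0.3779, -0.1623, 0.1715]
eef_rot: [-0.119, 0.004, 0.709, -0.695]
force: [-0.7, -0.3, -1.7]
grip_width: 0.0627
time: 11.05
tcp_pos: [0.3777, -0.1626, 0.1712]
eef_rot: [-0.202, -0.08, 0.704, -0.677]
force: [0.8, -0.1, -1.3]
grip_width: 0.0632
t 11.05 tcp [ 0.3777 -0.1626  0.1712] grasp [ 0.3505 -0.3152  0.1707] z [-0.175 -0.984 -0.003] y [-0.386  0.072 -0.92 ] q [-0.38   1.107  0.319  2.249  1.201  1.233  0.334] F [ 0.8 -0.1 -1.3] w 0.0632
now tilt 110 h 22 lip [ 0.37  -0.304  0.127] in basket [-0.048  0.018] bar clr 0.016 zmin 0.127
```

View pics/c.png

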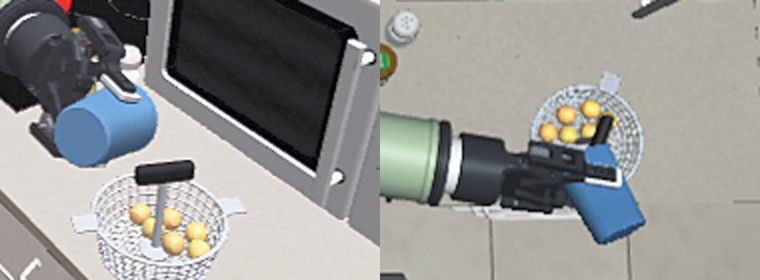

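All six potatoes are visible in the basket in the top crop. Now I return the beaker upright to its original spot.

```bash
python3 - <<'E'
from pour import *
Rg=rot([0.399,0.528,0.685,-0.304])
plan([((.345,-.31,.19),look(-100,90,-60)),((.42,-.20,.18),Rg),((.4273,-.1913,.057),Rg)],vmax=.05,wmax=.15)
E
```

```text
7 [[0.01,-0.01,0,0,0,0.27],[0.01,-0.02,-0.01,0,0,0.26],[0.01,-0.02,0,0,0,0.27],[0.01,-0.02,-0.01,0,0,0.26],[0,-0.01,0,0,0,0.27],[0,-0.02,0,0,0,0.26],[0,-0.02,-0.01,0,-0.01,0.27]]
  -> tcp [ 0.372 -0.157  0.19 ] grasp [ 0.3459 -0.31    0.1896]
8 [[-0.06,-0.06,-0.1,-0.16,0.06,0.22],[-0.06,-0.04,-0.09,-0.16,0.06,0.23],[-0.04,-0.03,-0.09,-0.16,0.06,0.22],[-0.04,-0.03,-0.09,-0.17,0.06,0.23],[-0.03,-0.01,-0.08,-0.16,0.06,0.22],[-0.01,-0.01,-0.08,-0.16,0.06,0.23],[-0.01,-0.01,-0.07,-0.16,0.06,0.22],[0.01,0,-0.06,-0.16,0.06,0.23]]
  -> tcp [ 0.385 -0.071  0.257] grasp [ 0.4199 -0.2006  0.1796]
3 [[0.24,0.02,0.12,0,0,0],[0.25,0.02,0.12,0,0,0],[0.24,0.02,0.13,0,0,0]]
  -> tcp [ 0.393 -0.062  0.134] grasp [ 0.4278 -0.1921  0.0571]
```

```bash
python3 -m crank '[[0.01,-0.01,0,0,0,0.27],[0.01,-0.02,-0.01,0,0,0.26],[0.01,-0.02,0,0,0,0.27],[0.01,-0.02,-0.01,0,0,0.26],[0,-0.01,0,0,0,0.27],[0,-0.02,0,0,0,0.26],[0,-0.02,-0.01,0,-0.01,0.27],[0,0,0,0,0,0]]' && python3 -m crank '[[-0.06,-0.06,-0.1,-0.16,0.06,0.22],[-0.06,-0.04,-0.09,-0.16,0.06,0.23],[-0.04,-0.03,-0.09,-0.16,0.06,0.22],[-0.04,-0.03,-0.09,-0.17,0.06,0.23],[-0.03,-0.01,-0.08,-0.16,0.06,0.22],[-0.01,-0.01,-0.08,-0.16,0.06,0.23],[-0.01,-0.01,-0.07,-0.16,0.06,0.22],[0.01,0,-0.06,-0.16,0.06,0.23],[0,0,0,0,0,0]]'
python3 - <<'E'
from pour import *
st()
Rg=rot([0.399,0.528,0.685,-0.304])
plan([((.42,-.20,.18),Rg),((.4273,-.1913,.08),Rg),((.4273,-.1913,.056),Rg)],vmax=.05,wmax=.15)
E
```

```text
time: 12.15
tcp_pos: [0.3724, -0.1572, 0.1895]
eef_rot: [-0.124, -0.241, -0.665, 0.696]
force: [0.1, -0.8, -1.4]
grip_width: 0.0628
time: 13.28
tcp_pos: [0.3852, -0.0707, 0.2567]
eef_rot: [0.398, 0.528, 0.686, -0.304]
force: [0.2, -0.5, -0.3]
grip_width: 0.0626
t 13.275 tcp [ 0.3852 -0.0707  0.2567] grasp [ 0.4201 -0.2005  0.1796] z [ 0.225 -0.838 -0.498] y [0.966 0.258 0.004] q [-0.556  0.655  0.287  2.432  1.439  0.885 -1.465] F [ 0.2 -0.5 -0.3] w 0.0626
1 [[0,0,0,0,0,0]]
  -> tcp [ 0.385 -0.071  0.257] grasp [ 0.4201 -0.2005  0.1796]
3 [[0.2,0.02,0.1,0,0,0],[0.2,0.02,0.09,0,0,0],[0.2,0.02,0.1,0,0,0]]
  -> tcp [ 0.392 -0.061  0.157] grasp [ 0.4274 -0.1913  0.0799]
1 [[0.14,0,0.08,0,0,0]]
  -> tcp [ 0.393 -0.061  0.133] grasp [ 0.4274 -0.1912  0.0557]
```

```bash
python3 -m crank '[[0.2,0.02,0.1,0,0,0],[0.2,0.02,0.09,0,0,0],[0.2,0.02,0.1,0,0,0],[0.07,0,0.04,0,0,0],[0.04,0,0.02,0,0,0],[0.03,0,0.02,0,0,0],[0,0,0,0,0,0],[0.007,0,0.004,0,0,0],[0,0,0,0,0,0]]'; python3 -c "
from h import *
st()"
```

```text
time: 14.4
tcp_pos: [0.3926, -0.0616, 0.1316]
eef_rot: [0.399, 0.529, 0.685, -0.304]
force: [-1.1, 0.2, -1.2]
grip_width: 0.0625
t 14.4 tcp [ 0.3926 -0.0616  0.1316] grasp [ 0.4274 -0.1915  0.0546] z [ 0.225 -0.838 -0.497] y [0.967 0.256 0.005] q [-0.516  0.999  0.203  2.367  1.59   0.868 -1.825] F [-1.1  0.2 -1.2] w 0.0625
```

```bash
python3 -m crank '[[0.006,0,0.003,0,0,0],[0,0,0,0,0,0]]'; python3 -m crank '[[0,0,0,0,0,0],[0,0,0,0,0,0],[0,0,0,0,0,0],[0,0,0,0,0,0],[0,0,0,0,0,0],[0,0,0,0,0,0]]' -1; python3 -m crank '[[0,0,-0.1,0,0,0],[0,0,-0.2,0,0,0],[0,0,-0.3,0,0,0],[0,0,-0.3,0,0,0],[0,0,-0.2,0,0,0],[0,0,0,0,0,0]]'
python3 - <<'E'
from h import *
st()
plan([((.42,-.12,.30),look(-24,0)),((.407,-.338,.30),look(-23.4,0))],wmax=.12)
plan([((.42,-.12,.30),look(-24,0))],wmax=.12)
E
```

```text
time: 14.65
tcp_pos: [0.3926, -0.0617, 0.1307]
eef_rot: [0.4, 0.528, 0.684, -0.304]
force: [1.5, 1.5, 7.8]
grip_width: 0.0626
time: 15.4
tcp_pos: [0.3925, -0.0615, 0.1303]
eef_rot: [0.399, 0.529, 0.685, -0.304]
force: [-0.5, -0.1, 0.7]
grip_width: 0.0853
time: 16.15
tcp_pos: [0.3554, 0.0783, 0.2129]
eef_rot: [0.399, 0.528, 0.686, -0.303]
force: [0.4, -1.0, -1.2]
grip_width: 0.0855
t 16.15 tcp [0.3554 0.0783 0.2129] grasp [ 0.3907 -0.0514  0.1357] z [ 0.227 -0.837 -0.498] y [0.966 0.259 0.007] q [-0.797  0.751  0.085  2.358  1.066  1.014 -1.512] F [ 0.4 -1.  -1.2] w 0.0855
12 [[-0.19,-0.03,-0.01,-0.08,0.16,-0.13],[-0.18,-0.04,-0.01,-0.07,0.17,-0.14],[-0.18,-0.04,-0.02,-0.08,0.16,-0.13],[-0.18,-0.05,-0.03,-0.08,0.16,-0.14],[-0.18,-0.05,-0.04,-0.07,0.17,-0.13],[-0.17,-0.05,-0.04,-0.08,0.16,-0.14],[-0.16,-0.06,-0.06,-0.08,0.16,-0.13],[-0.16,-0.07,-0.06,-0.07,0.17,-0.14],[-0.15,-0.06,-0.06,-0.08,0.16,-0.13],[-0.14,-0.07,-0.08,-0.08,0.16,-0.14],[-0.14,-0.06,-0.08,-0.07,0.17,-0.13],[-0.12,-0.07,-0.08,-0.08,0.16,-0.14]]
  -> tcp [ 0.419 -0.12   0.455] grasp [ 0.4195 -0.1199  0.3002]
4 [[-0.13,-0.34,0,0,0,0],[-0.13,-0.34,0,0,0,-0.01],[-0.12,-0.34,0,0,0,0],[-0.13,-0.34,0,0,0,-0.01]]
  -> tcp [ 0.407 -0.338  0.455] grasp [ 0.4073 -0.3375  0.3001]
12 [[-0.19,-0.03,-0.01,-0.08,0.16,-0.13],[-0.18,-0.04,-0.01,-0.07,0.17,-0.14],[-0.18,-0.04,-0.02,-0.08,0.16,-0.13],[-0.18,-0.05,-0.03,-0.08,0.16,-0.14],[-0.18,-0.05,-0.04,-0.07,0.17,-0.13],[-0.17,-0.05,-0.04,-0.08,0.16,-0.14],[-0.16,-0.06,-0.06,-0.08,0.16,-0.13],[-0.16,-0.07,-0.06,-0.07,0.17,-0.14],[-0.15,-0.06,-0.06,-0.08,0.16,-0.13],[-0.14,-0.07,-0.08,-0.08,0.16,-0.14],[-0.14,-0.06,-0.08,-0.07,0.17,-0.13],[-0.12,-0.07,-0.08,-0.08,0.16,-0.14]]
  -> tcp [ 0.419 -0.12   0.455] grasp [ 0.4195 -0.1199  0.3002]
```

```bash
python3 -m crank '[[-0.19,-0.03,-0.01,-0.08,0.16,-0.13],[-0.18,-0.04,-0.01,-0.07,0.17,-0.14],[-0.18,-0.04,-0.02,-0.08,0.16,-0.13],[-0.18,-0.05,-0.03,-0.08,0.16,-0.14],[-0.18,-0.05,-0.04,-0.07,0.17,-0.13],[-0.17,-0.05,-0.04,-0.08,0.16,-0.14],[-0.16,-0.06,-0.06,-0.08,0.16,-0.13],[-0.16,-0.07,-0.06,-0.07,0.17,-0.14],[-0.15,-0.06,-0.06,-0.08,0.16,-0.13],[-0.14,-0.07,-0.08,-0.08,0.16,-0.14],[-0.14,-0.06,-0.08,-0.07,0.17,-0.13],[-0.12,-0.07,-0.08,-0.08,0.16,-0.14]]' | head -3
python3 - <<'E'
from h import *
from plant import manip
st()
f=manip.get_image("top")["frame"]; cv2.imwrite("pics/d_full.png",f)
m=np.hstack([cv2.resize(f[190:290,335:465],(520,400),interpolation=2),cv2.resize(manip.get_image("scene")["frame"][225:365,295:395],(280,392),interpolation=2)[:400] if 0 else np.vstack([cv2.resize(manip.get_image("scene")["frame"][225:365,295:395],(280,392),interpolation=2),np.zeros((8,280,3),np.uint8)])])
cv2.imwrite("pics/d.png",m)
plan([((.407,-.338,.25),look(-23.4,0)),((.407,-.339,.1),look(-23.4,0))],wmax=.12)
E
```

```text
time: 17.65
tcp_pos: [0.4036, -0.1022, 0.4393]
eef_rot: [0.027, 0.246, 0.968, -0.032]
t 17.65 tcp [ 0.4036 -0.1022  0.4393] grasp [ 0.4093 -0.1137  0.2848] z [ 0.037 -0.075 -0.997] y [ 0.479  0.877 -0.048] q [ 0.261  0.134 -0.201  2.079  0.127  0.893  1.057] F [-0.5 -0.2  0.5] w 0.0853
5 [[-0.15,-0.27,0.07,-0.02,0.03,-0.04],[-0.14,-0.27,0.06,-0.02,0.02,-0.03],[-0.15,-0.28,0.06,-0.02,0.03,-0.04],[-0.13,-0.28,0.06,-0.02,0.03,-0.04],[-0.14,-0.28,0.05,-0.02,0.03,-0.04]]
  -> tcp [ 0.408 -0.338  0.405] grasp [ 0.4073 -0.338   0.2504]
3 [[0,0,0.33,0,0,0],[0,0,0.34,0,0,0],[0,-0.01,0.33,0,0,0]]
  -> tcp [ 0.407 -0.339  0.255] grasp [ 0.4064 -0.3395  0.1004]
```

View pics/d.png

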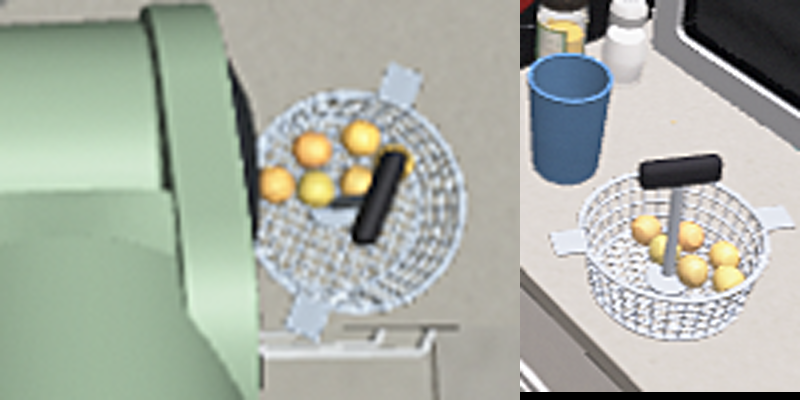

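The beaker stands upright and empty, all six potatoes are in the basket, and the grip is still at (430,239.3), unmoved. Now the basket grasp.

```bash
python3 -m crank '[[-0.15,-0.27,0.07,-0.02,0.03,-0.04],[-0.14,-0.27,0.06,-0.02,0.02,-0.03],[-0.15,-0.28,0.06,-0.02,0.03,-0.04],[-0.13,-0.28,0.06,-0.02,0.03,-0.04],[-0.14,-0.28,0.05,-0.02,0.03,-0.04],[0,0,0,0,0,0]]' | head -2
python3 - <<'E'
from h import *
st()
plan([((.407,-.339,.17),look(-23.5,0)),((.407,-.339,.104),look(-23.5,0))],wmax=.12,vmax=.04)
E
```

```text
time: 18.5
tcp_pos: [0.4066, -0.3379, 0.403]
t 18.5 tcp [ 0.4066 -0.3379  0.403 ] grasp [ 0.4057 -0.3383  0.248 ] z [-0.006 -0.003 -1.   ] y [ 0.399  0.917 -0.005] q [ 0.632  0.372 -0.068  1.852  0.038  0.922  1.706] F [-0.2  0.   1.4] w 0.0857
2 [[0,0,0.26,0,0,0],[-0.01,0,0.26,-0.01,-0.01,0]]
  -> tcp [ 0.408 -0.339  0.325] grasp [ 0.4076 -0.3387  0.17  ]
2 [[0,0,0.22,0,0,0],[0,0,0.22,0,0,0]]
  -> tcp [ 0.408 -0.339  0.259] grasp [ 0.4076 -0.3387  0.104 ]
```

```bash
python3 -m crank '[[0,0,0.26,0,0,0],[-0.01,0,0.26,-0.01,-0.01,0],[0,0,0.22,0,0,0],[0,0,0.22,0,0,0],[0,0,0,0,0,0]]' | head -2;  python3 -m crank '[[0,0,0,0,0,0],[0,0,0,0,0,0],[0,0,0,0,0,0],[0,0,0,0,0,0],[0,0,0,0,0,0],[0,0,0,0,0,0],[0,0,0,0,0,0],[0,0,0,0,0,0],[0,0,0,0,0,0],[0,0,0,0,0,0]]' 1; python3 -c "
from h import *
st()"
```

```text
time: 19.12
tcp_pos: [0.4087, -0.3345, 0.2592]
time: 20.38
tcp_pos: [0.4094, -0.3359, 0.2612]
eef_rot: [0.002, 0.2, 0.98, 0.001]
force: [-0.0, 0.1, -3.4]
grip_width: 0.013
t 20.375 tcp [ 0.4094 -0.3359  0.2612] grasp [ 0.4101 -0.3357  0.1062] z [ 0.004  0.001 -1.   ] y [0.393 0.92  0.003] q [ 0.626  0.578 -0.067  1.964  0.059  0.598  1.688] F [-0.   0.1 -3.4] w 0.013
```

```bash
python3 -m crank '[[0,0,-0.05,0,0,0],[0,0,-0.1,0,0,0],[0,0,-0.1,0,0,0],[0,0,0,0,0,0],[0,0,0,0,0,0]]'
python3 - <<'E'
from h import *
st()
plan([((.412,-.336,.275),look(-23.2,0)),((.45,-.05,.285),look(15,0)),((.49,.33,.285),look(67,0))],wmax=.11,vmax=.04)
E
```

```text
time: 21.0
tcp_pos: [0.4092, -0.3359, 0.2987]
eef_rot: [0.002, 0.2, 0.98, 0.001]
force: [0.3, 0.1, -3.2]
grip_width: 0.0131
t 21.0 tcp [ 0.4092 -0.3359  0.2987] grasp [ 0.4099 -0.3357  0.1437] z [ 0.004  0.001 -1.   ] y [0.393 0.92  0.003] q [ 0.629  0.517 -0.071  1.944  0.05   0.68   1.696] F [ 0.3  0.1 -3.2] w 0.0131
4 [[-0.01,0,-0.22,0,0,0],[0,0,-0.22,0,0,0],[-0.01,0.01,-0.22,0,0.01,0],[0,0,-0.21,0.01,0,0]]
  -> tcp [ 0.412 -0.336  0.429] grasp [ 0.4118 -0.3361  0.2743]
8 [[0.06,0.23,-0.01,0,0,-0.17],[0.05,0.24,-0.01,0,0,-0.16],[0.02,0.24,-0.01,0,0,-0.17],[0.01,0.24,-0.01,0,0,-0.17],[-0.01,0.24,-0.01,0,0,-0.16],[-0.04,0.24,-0.01,0,0,-0.17],[-0.05,0.23,-0.01,0,0,-0.16],[-0.08,0.23,0,0,0,-0.17]]
  -> tcp [ 0.451 -0.05   0.439] grasp [ 0.4503 -0.0498  0.2843]
10 [[-0.09,0.24,0,0,0,-0.18],[-0.11,0.23,0,0,0,-0.18],[-0.13,0.21,0,0,0,-0.18],[-0.16,0.21,0,0,0,-0.19],[-0.16,0.19,0,0,0,-0.18],[-0.19,0.17,-0.01,0,0,-0.18],[-0.2,0.16,0,0,0,-0.18],[-0.22,0.14,0,0,0,-0.18],[-0.22,0.11,0,0,0,-0.18],[-0.24,0.1,0,0,0,-0.19]]
  -> tcp [0.49  0.331 0.44 ] grasp [0.49   0.3304 0.2851]
```

```bash
python3 -m crank '[[-0.01,0,-0.22,0,0,0],[0,0,-0.22,0,0,0],[-0.01,0.01,-0.22,0,0.01,0],[0,0,-0.15,0.01,0,0],[0,0,-0.06,0,0,0],[0,0,0,0,0,0]]' | tail -2
python3 -m crank '[[0.03,0.11,-0.01,0,0,-0.08],[0.03,0.12,0,0,0,-0.09],[0.05,0.24,-0.01,0,0,-0.16],[0.02,0.24,-0.01,0,0,-0.17],[0.01,0.24,-0.01,0,0,-0.17],[-0.01,0.24,-0.01,0,0,-0.16],[-0.04,0.24,-0.01,0,0,-0.17],[-0.05,0.23,-0.01,0,0,-0.16],[-0.08,0.23,0,0,0,-0.17]]'
python3 - <<'E'
from h import *
st()
plan([((.49,.34,.285),look(67,0))],wmax=.11,vmax=.04)
E
```

```text
force: [0.7, 0.1, -4.7]
grip_width: 0.013
time: 22.88
tcp_pos: [0.4495, -0.0473, 0.4391]
eef_rot: [-0.001, -0.133, 0.991, -0.001]
force: [-0.0, -0.0, -3.8]
grip_width: 0.0134
t 22.875 tcp [ 0.4495 -0.0473  0.4391] grasp [ 0.4492 -0.0476  0.2841] z [-0.002 -0.001 -1.   ] y [-0.264  0.965 -0.001] q [ 0.277  0.219 -0.355  1.977  0.094  0.963  1.713] F [-0.  -0.  -3.8] w 0.0134
10 [[-0.09,0.24,0,0,0,-0.18],[-0.12,0.23,0,0,0,-0.18],[-0.14,0.23,0,0,0,-0.18],[-0.15,0.2,0,0,0,-0.18],[-0.17,0.2,-0.01,0,0,-0.18],[-0.19,0.17,0,0,0,-0.18],[-0.21,0.16,0,0,0,-0.18],[-0.22,0.14,0,0,0,-0.18],[-0.23,0.12,0,0,0,-0.18],[-0.24,0.1,0,0,0,-0.19]]
  -> tcp [0.49 0.34 0.44] grasp [0.4898 0.3398 0.2849]
```

```bash
python3 -m crank '[[-0.09,0.24,0,0,0,-0.18],[-0.12,0.23,0,0,0,-0.18],[-0.14,0.23,0,0,0,-0.18],[-0.15,0.2,0,0,0,-0.18],[-0.17,0.2,-0.01,0,0,-0.18],[-0.19,0.17,0,0,0,-0.18],[-0.21,0.16,0,0,0,-0.18],[-0.22,0.14,0,0,0,-0.18],[-0.12,0.06,0,0,0,-0.09],[-0.11,0.06,0,0,0,-0.09],[-0.12,0.05,0,0,0,-0.09],[-0.12,0.05,0,0,0,-0.1]]'|head -2; python3 -m crank '[[0,0,0,0,0,0],[0,0,0,0,0,0],[0,0,0,0,0,0],[0,0,0,0,0,0]]' | head -1
python3 - <<'E'
from h import *
from plant import manip
st()
x0,y0,w,h=85,155,130,100;k=3
f=manip.get_image("top")["frame"]; cv2.imwrite("pics/e_full.png",f)
s=manip.get_image("scene")["frame"]; cv2.imwrite("pics/e_scene.png",s)
a=cv2.imread("pics/top0.png")
A=cv2.resize(a[y0:y0+h,x0:x0+w],None,fx=k,fy=k,interpolation=2)
C=np.array([.498,.358]);yw=np.radians(67);H=np.array([np.cos(yw),np.sin(yw)])
for P in(ring(*C,.08,.08),ring(*C,.0055,.077),np.c_[C+np.outer([-.115,.115],H),[.064]*2]):
    cv2.polylines(A,[np.int32((proj("top",P)-[x0,y0]+.5)*k)],False,(0,0,255),1)
S=s[120:260,160:330]; 
cv2.imwrite("pics/e.png",np.vstack([np.hstack([A,cv2.resize(f[y0:y0+h,x0:x0+w],None,fx=k,fy=k,interpolation=2)])]))
cv2.imwrite("pics/e2.png",cv2.resize(S,None,fx=4,fy=4,interpolation=2))
E
```

```text
time: 24.38
tcp_pos: [0.4912, 0.3386, 0.4402]
time: 24.88
t 24.875 tcp [0.4911 0.3374 0.4402] grasp [0.4908 0.3371 0.2852] z [-0.002 -0.002 -1.   ] y [-0.919  0.394  0.001] q [-0.265  0.502 -0.634  1.615  0.32   1.133  1.759] F [-0.3 -0.2 -4.6] w 0.0129
```

View pics/e.png

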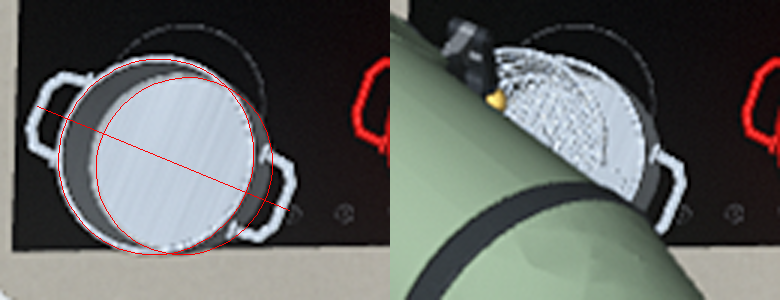

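The model rim fits the pot in the top view and the 67° line runs through both handle centres. I'll cross-check the pot and the held basket in the scene camera.

```bash
python3 - <<'E'
from h import *
def ov(img,Ps,x0,y0,w,h,k):
    A=cv2.resize(img[y0:y0+h,x0:x0+w],None,fx=k,fy=k,interpolation=2)
    for P in Ps: cv2.polylines(A,[np.int32((proj("scene",P)-[x0,y0]+.5)*k)],False,(0,0,255),1)
    return A
C=np.array([.498,.358]);yw=np.radians(67);H=np.array([np.cos(yw),np.sin(yw)])
A=ov(cv2.imread("pics/scene0.png"),[ring(*C,.08,.08),ring(*C,.005,.08),np.c_[C+np.outer([-.115,.115],H),[.064]*2]],190,145,75,75,5)
g=np.array([.4908,.3371]);zb=.2852-.105;a=np.arctan2(.394,-.919)-np.pi/2;H=np.array([np.cos(a),np.sin(a)]);print(np.degrees(a))
B=ov(cv2.imread("pics/e_scene.png"),[ring(*g,zb+.05,.0675),ring(*g,zb,.055),np.c_[g+np.outer([-.088,.088],H),[zb+.05]*2],ring(*C,.08,.08)],170,90,130,125,3)
B=np.vstack([B,np.zeros((0,390,3),np.uint8)])
cv2.imwrite("pics/f.png",np.hstack([A,B]))
E
```

```text
66.79388541817272
```

View pics/f.png

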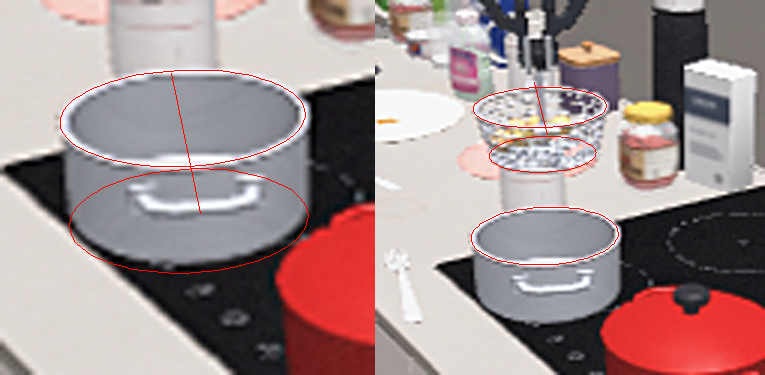

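Both overlays agree to about 1–2 mm; the pot sits about 1 mm further to image right, so I'll use a centre of (0.4985, 0.3575) and a yaw of 67°. Now centring and lowering.

```bash
python3 - <<'E'
from h import *
plan([((.4985,.3575,.285),look(67,0)),((.4985,.3575,.206),look(67,0))],wmax=.11,vmax=.02)
E
```

```text
2 [[-0.07,0,0,0,0,0],[-0.07,0.01,0,0,0,-0.01]]
  -> tcp [0.498 0.357 0.44 ] grasp [0.4976 0.3572 0.2851]
4 [[0,0,0.13,0,0,0],[0,0,0.13,0,0,0],[0,0,0.14,0,0,0],[0,0,0.13,0,0,0]]
  -> tcp [0.498 0.357 0.361] grasp [0.4975 0.357  0.2056]
```

```bash
python3 -m crank '[[-0.07,0,0,0,0,0],[-0.075,-0.002,0,0.005,0.005,-0.01],[0,0,0,0,0,0],[0,0,0.1,0,0,0],[0,0,0.1,0,0,0],[0,0,0.1,0,0,0],[0,0,0.1,0,0,0],[0,0,0.08,0,0,0],[0,0,0.04,0,0,0],[0,0,0,0,0,0],[0,0,0,0,0,0],[0,0,0,0,0,0]]'|head -1
python3 - <<'E'
from h import *
st()
plan([((.4985,.3575,.206),look(67,0))])
E
```

```text
time: 26.48
t 26.475 tcp [0.4998 0.3573 0.3625] grasp [0.4998 0.3566 0.2075] z [-0.    -0.004 -1.   ] y [-0.921  0.389 -0.001] q [-0.318  0.611 -0.598  1.648  0.394  1.01   1.696] F [ 0.7  0.6 -2.8] w 0.0128
1 [[0,0.01,0.01,0,-0.01,0]]
  -> tcp [0.498 0.358 0.361] grasp [0.4987 0.3579 0.206 ]
```

```bash
python3 -m crank '[[0,0.009,0.007,0,-0.005,0],[0,0,0,0,0,0],[0,0,0,0,0,0],[0,0,0,0,0,0],[0,0,0,0,0,0],[0,0,0,0,0,0],[0,0,0,0,0,0],[0,0,0,0,0,0]]'|head -1
python3 - <<'E'
from h import *
from plant import manip
st()
s=manip.get_image("scene")["frame"]; st()
def ov(img,Ps,x0,y0,w,h,k):
    A=cv2.resize(img[y0:y0+h,x0:x0+w],None,fx=k,fy=k,interpolation=2)
    for P in Ps: cv2.polylines(A,[np.int32((proj("scene",P)-[x0,y0]+.5)*k)],False,(0,0,255),1)
    return A
C=np.array([.4985,.3575]);a=np.radians(67);H=np.array([np.cos(a),np.sin(a)])
A=ov(s,[],185,95,95,125,4)
B=ov(s,[ring(*C,.15,.0675),ring(*C,.10,.055),np.c_[C+np.outer([-.088,.088],H),[.15]*2],ring(*C,.08,.08)],185,95,95,125,4)
cv2.imwrite("pics/g.png",np.hstack([A,B]))
E
```

```text
time: 27.48
t 27.475 tcp [0.4985 0.3578 0.361 ] grasp [0.4985 0.3574 0.206 ] z [ 0.    -0.002 -1.   ] y [-0.921  0.389 -0.001] q [-0.319  0.611 -0.598  1.652  0.395  1.004  1.693] F [ 0.   0.3 -4. ] w 0.0133
t 27.525 tcp [0.4985 0.3578 0.361 ] grasp [0.4985 0.3574 0.206 ] z [ 0.    -0.002 -1.   ] y [-0.921  0.389 -0.001] q [-0.319  0.611 -0.598  1.652  0.395  1.004  1.693] F [ 0.   0.3 -3.8] w 0.0129
```

View pics/g.png

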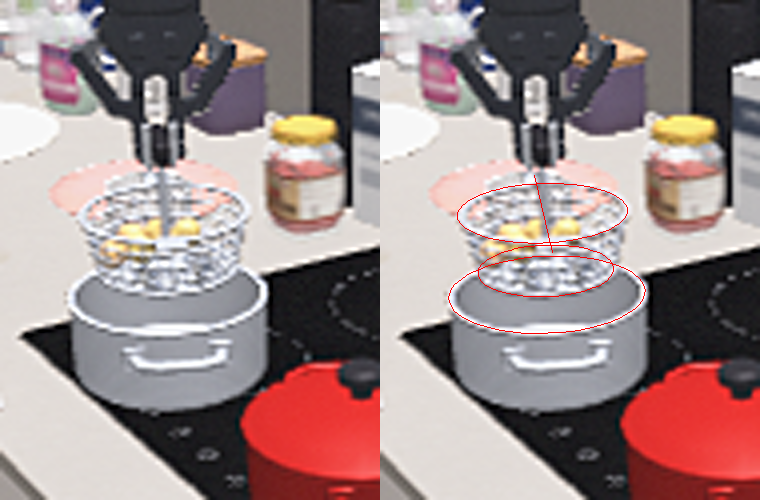

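The basket is level and centred over the pot, and its outline matches the target model within about a millimetre. The potatoes are in it, the grip is steady and the load on the wrist is 3.8–4 N. Handing in.

```bash
python3 -c "
from plant import manip
print(manip.close_job())
from h import st
st()"
```

```text
the job is handed in; nothing more can be done
None
the job is handed in; nothing more can be done
```

I tipped all six potatoes into the basket and stood the empty beaker back upright at its starting place. I then carried the basket over the jars and casserole, and handed in at about 27.5 s with it still held over the pot.

**What the last checks showed**
- **Potatoes:** all six counted in the basket, in both cameras, right after the pour. The final view still shows potatoes in it, but I did not recount them one by one.
- **Pose over the pot:** grasp point at (0.4985, 0.3574, 0.206), which puts the basket's underside about 2 cm above the rim. Tool yaw is 67° against the pot handles' 67° (my readings were 66–68°), and tilt is about 0.1°.
- **Centring:** in the scene camera, the basket and pot outlines match the model to about 1 mm. There is a visible gap between basket and pot.
- **Load and motion:** a steady 3.8–4 N on the wrist, which fits the basket plus potatoes, and no drift.

**What disagreed or stayed unchecked**
- At the basket grasp, the arm stood about 3–4 mm off the planned point sideways. No side force appeared, and the basket came up level.
- While returning the beaker, joint 4 read 2.432 rad, right at its stated limit of 2.43.
- I did not re-measure the jars; the carry path was planned with about 6 cm of clearance over them. In the last view, the pot is still where I first measured it.

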